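# Wind the trimming slide to its flag and bump-start the grinder

## Robot

A 6-joint arm with a two-finger parallel gripper is mounted at the origin on a cart in front of the work surface, level with it; the furniture and walls round the work are solid. World frame = base frame: x ahead of the robot, y to its left, z up, the work surface at z = 0. Lengths are in m, angles in degrees, forces in N, time in s.
With the tool pointing down it reaches from about 0.4 to 0.825 m from the base axis. Payload 7 kg.
Tool frame: the origin (TCP) lies midway between the tips of the shut fingers; the grasp point (between the pads) lies 19 mm behind it; z points along the fingers, y is the line along which they close (so a half turn about z gives the same grasp; the last joint's range is limited). The gripper opens to 85 mm and grips with 20 to 120 N. Pads are 22 mm wide; open, the fingers measure 114 mm over their backs; the gripper's body (76 mm by 85 mm) begins 54 mm behind the grasp point. The pads swing forward as they close: fully open they stand 13 mm farther back than shut.
Start: joints at [-51.389, 20.546, 0.682, 0, -70.136, -16.507], TCP at [0.254, -0.625, 0.231] pointing down, gripper open.
Joint ranges: [-176.03, 176.03], [-82.01, 121.73], [-58.28, 71.71], [-173.87, 95.51], [-174.79, -0.11], [-173.66, 173.66]. Speed limits (degrees/s): [136.94, 136.94, 172.46, 180, 180, 180].

## Interface

Orientations are given as [roll, pitch, yaw] about the fixed x, y, z axes, in that order (R = Rz(yaw) Ry(pitch) Rx(roll)).
In Python, from rig import * gives the robot as it stands.
- The arm moves only by the tool play_rows, never from a script. Its argument "steps" is a list of rows, each a list of 4 numbers: the shift along the tool's x, y, z in units of 50 mm (1.0 is 50 mm), then the turn about the tool's z in units of 5 degrees (1.0 is 5 degrees). In form: [[dx, dy, dz, spin], ...]. A call has 1 to 5 rows; each row shifts and turns the commanded pose from where the row before left it, along the tool's axes as they then stand; what a row does not reach is not made up. A row lasts 1/10 s, in which the tool goes at most 50 mm and 8.59 degrees, less where a joint would pass 70% of its speed; a pose out of reach is approached as far as the arm can. A call is refused whole if a number of a shift passes 1 or a number of a turn 1, either way. A call with a gripper value outside its range is refused whole. "claw" is the opening, from 0 (shut) to 1 (fully open), set as the call begins (left out, the last holds). The fingers move at their own pace and stop on an object; "force" is the grip in N (left out, the last holds). Time passes only in rows, so rows that do not move let the fingers close. It gives the time, the measured TCP pose, the force, the opening and the grip force at its end, in the units of the state.
- sense(): the state, without advancing time (a new reading comes with each control period).
- snapshot(name): name is "scene" or "top" or "wrist"; returns the picture (400x640x3 uint8, red, green, blue); there is no depth.
- camera_model(name): a dict with "fx", "fy", "cx", "cy" (pixels), "k1" (the pictures are not rectified: a ray, as slopes to the right and down, at radius r is drawn at 1 + k1 r^2 times it, then the intrinsics apply), "cam_to_world" (4x4, takes a point from camera to world coordinates). Camera axes: x right, y down, z forward; pixel columns grow to the right and rows downward; lengths in m; the calibration is good to about 2 mm. A picture is of the moment at which its call begins: read the wrist's pose just before it. camera_model takes no time and is no camera call; for the wrist camera it gives the pose at the moment of the call.
- close_job(): hands the job in; it is judged then, once.
The state is a dict: "time_s": time; "joint_positions": joint angles; "qvel": joint speeds; "tau": joint torques, N m; "tcp_pos": TCP position; "tcp_rot": TCP orientation; "wrist_force": force on the tool from outside, world axes, zero at the start; "ft_torque": the same for the moment, N m; "gripper_width": finger opening in m; "grasp_force": force on a finger pad.
Only numpy, scipy, OpenCV 4.12 (cv2) and the standard library are available. Lean on these libraries where they do the work, as an engineer would, in place of code of your own. Each camera call takes 0.05 s, during which the arm holds its last target. There are 200 camera calls.

## Task

Get the trimming jig ready to smooth the black nose piece: turn the dark handwheel until the slide's orange pointer stands right at the red flag on the scale, moving the slide only by the wheel and touching neither it nor the nose piece. Then flip the red lock-off lever on the yellow grinder forward, squeeze the black paddle fully in against the grinder's body for about a second, and let go, leaving the lever forward. Leave the green paint bottle and the grey cup beside the jig where they stand.

Things in the scene. Friction and masses are not known exactly. Their poses are not given: they have to be found in the camera images.
- trimmer: green base plate of the jig, fixed to the bench, 200 x 240 x 12 mm (x -130 to 70, y -125 to 115 mm). Origin on the bench top; x points away from the operator, y to the operator's left, z up: the 'jig axes' used below. At its left a green gearbox block (x -95 to -45, y 45 to 95, top at z 63 mm) carries the handwheel on a leaning bearing; at the back is the slide, at the right the grinder.
- grinder_mid (a point): a point on the axis of the yellow grinder's barrel, jig x -75, y -78, z 90 mm; axes as the jig. The barrel is 40 mm in diameter and lies along jig x from -142 to -7 mm, then an aluminium nose and a sanding drum. It is fixed on two posts, 12 mm thick, at jig x -124 and -12 mm, that are narrower than the barrel; between them (x -110 to -25 mm) fingers have room on both sides down to z 25 mm.
- wheel_centre (a point): centre of the dark round handwheel, a disc 60 mm in diameter, 16 mm thick, at jig x -70, y 104, z 111 mm; room for fingers round the whole rim. This point's z axis is the wheel's axis, pointing up and out, leaning 35 degrees from vertical to the left (jig +y); its x and y axes turn with the wheel. A black peg 8 mm thick stands on the face 19 mm off the axis, rising 19 mm above this point.
- handwheel (a joint): handwheel angle, rad: 0 at the start, growing clockwise as one looks onto the wheel's face (along its -z axis). Clockwise winds the slide towards jig -y (the operator's right), 9.5 mm per rad; counter-clockwise back. End stops at -0.3 and 6.2 rad. Turning takes about 0.1 N m and the wheel stays where it is left.
- carriage: aluminium slide, 84 x 108 x 14 mm with low stops round its edge; origin at the centre of its underside, jig x 30, z 24 mm, y 45 mm at the start; axes as the jig. To be moved by the handwheel only: the robot must not touch it.
- nose: the work piece: a glossy black nose piece, 69 x 96 x 39 mm, lying loose in the slide between its stops and riding along with it; origin at the centre of its underside (z 38 mm, its top at z 77 mm). The robot must not touch it.
- pointer (a point): tip of the orange pointer (2 mm wide in y) at the front of the slide, above the scale, at jig x -22, z 38.5 mm, y 15 mm at the start; it moves with the slide.
- flag: red flag fixed on the aluminium scale: a block 12 x 12 x 6 mm with an upright fin 3 mm thick in y at its middle; origin at the centre of its underside, axes as the jig. It stands 20 to 40 mm to the right (jig -y) of where the pointer starts. The slide is set when pointer tip and this origin have the same y in jig axes.
- lockoff (a joint): angle of the red lock-off lever, rad: 0 to 0.05 at the start (leaning back 0.6 rad towards the operator), 1.2 at its forward stop (leaning 0.6 rad towards jig +x). It takes 1 to 3 N to push and stays where it is left. While it is back it blocks the paddle; from about 0.9 rad on the paddle is free.
- lever_tip (a point): top end of the red lever's tab on top of the barrel; the tab is 14 mm wide in jig y, 5 mm thick, 34 mm long. Its pivot lies along jig y at jig x -15, y -78, z 115 mm; the barrel's top is at z 110 mm. At the start this tip is at about jig x -34, y -78, z 143 mm.
- paddle (a joint): angle of the black paddle switch, rad: 0 at rest (sprung out), 0.15 fully in against the barrel; it springs back by itself when let go. Pressing it fully in at its middle takes about 9 N.
- paddle_pad (a point): middle of the black paddle plate (97 x 6 x 24 mm) on the grinder's right side (jig -y). It is hinged on a vertical pin at its operator's end (jig x -115, y -102); this point is 45 mm along from the pin, z 90 mm. Fully in, the plate is parallel to the barrel with its outer face at jig y -106; the barrel's other side is at y -58, so both together are 48 mm wide (55 mm at rest).
- green_bottle_mid (a point): middle of a green paint bottle, 36 mm in diameter, 101 mm high, standing right of the jig; bystander.
- grey_cup_mid (a point): middle of a light grey mixing cup, 65 mm in diameter, 62 mm high, left of the jig; bystander.

How it is judged (in metres and radians):
On the way, in this order (a step that is already met when the one before it is completed fails the run):
1. the pointer stands within 2 mm of the red flag (y of pointer in the frame of flag between -0.002 and 0.002 m), for 0.3 s.
2. the lock-off lever is flipped forward (value of joint lockoff above 0.9 rad), for 0.1 s.
3. the paddle is squeezed in against the body for half a second (value of joint paddle above 0.12 rad), for 0.5 s.
At the end, for the whole second after the job is handed in: The pointer stands within 2 mm of the red flag and the wheel is still, the lock-off lever is forward (over 0.9 rad), and the paddle has been let go and has sprung back out (under 0.03 rad) (all of step 1 and value of joint lockoff above 0.9 rad and value of joint paddle below 0.03 rad and velocity of joint handwheel below 0.05 rad/s); the robot touches nothing.
It fails at once if the robot touches the slide or the nose piece on it (contact force between any of the fingers, the arm and carriage above 1 N or contact force between any of the fingers, the arm and nose above 1 N).
It fails at once if the bottle or the cup is shifted by more than 30 mm or knocked over (distance of any of green_bottle_mid, grey_cup_mid from where it was at the start of the episode above 0.03 m).
It also fails if it takes over 72 s, if anything falls off the work surface, if the arm or the gripper's body presses on something with over 40 N, if the wrist force passes 120 N, or if a joint passes its speed limit or range.

## Working session

There is one attempt and no reset: what is moved stays moved. The work goes in short steps, Python scripts to look and compute and a tool call to move; the robot and the scene stay as the last step left them, time stands still between calls to the robot, and variables do not carry over. Pictures are saved under pics/ and viewed, at most 10 in all, crops included, and the job is handed in when it is done.

Besides the shell and the picture viewer there is one more tool, called after "Call:" as a command line: name --pt "numbers of a row" for each row, then --argument value for the rest. play_rows: Moves the arm, as the interface text tells. Its arguments: {"type":"object","properties":{"steps":{"type":"array","items":{"type":"array","items":{"type":"number"}}},"claw":{"type":"number"},"force":{"type":"number"}},"required":["steps"]}

```bash
ls; mkdir -p pics
python3 - <<'E'
from rig import *
import cv2
for n in("scene","top"):
    cv2.imwrite(f"pics/{n}0.png",snapshot(n)[:,:,::-1]); print(n,camera_model(n))
print(sense())
E
```

```text
pics
scene {'fx': 513.891854826242, 'fy': 513.891854826242, 'cx': 312.6847920576825, 'cy': 198.4322705900894, 'k1': 0.002613216283053821, 'cam_to_world': array([[-0.77822965, -0.38031747,  0.49971715, -0.00938502],
       [-0.62789497,  0.45817049, -0.6291484 ,  0.78877513],
       [ 0.01032047, -0.80339183, -0.59536129,  0.72992492],
       [ 0.        ,  0.        ,  0.        ,  1.        ]])}
top {'fx': 464.3259353970683, 'fy': 464.3259353970683, 'cx': 317.61724083093736, 'cy': 194.93958445774462, 'k1': 0.034432211436763636, 'cam_to_world': array([[-0.01528395, -0.98373284,  0.1789863 ,  0.30676707],
       [-0.99985059,  0.01648224,  0.00520967,  0.17408841],
       [-0.00807502, -0.17887994, -0.98383777,  0.97675782],
       [ 0.        ,  0.        ,  0.        ,  1.        ]])}
{'time_s': 0.1, 'joint_positions': array([-5.13897418e+01,  2.05868574e+01,  6.39660559e-01, -1.81771373e-02,
       -7.01331558e+01, -1.65069851e+01]), 'qvel': array([ 1.08084359e-04, -1.01879527e-01,  1.30792807e-01, -9.61586832e-02,
        1.00053684e-01, -9.76788835e-02]), 'tau': array([-2.37236694e-03, -5.84764373e+01,  2.94105738e+01,  6.95461974e+00,
       -3.18099512e-03,  2.63541061e-06]), 'tcp_pos': array([ 0.25381738, -0.62501849,  0.23046615]), 'tcp_rot': array([ 1.79918103e+02, -6.44860270e-03, -1.57902911e+02]), 'wrist_force': array([0.54910536, 0.8598872 , 0.38089595]), 'ft_torque': array([-0.00080836,  0.04362129, -0.0147109 ]), 'grasp_force': 0.0, 'gripper_width': 0.0856957746332376}
```

View pics/scene0.png

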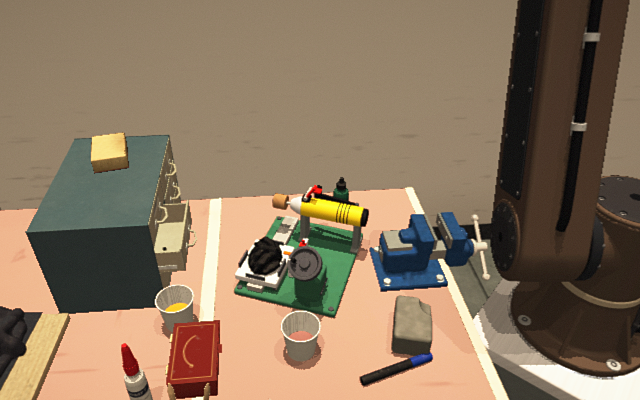

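View pics/top0.png

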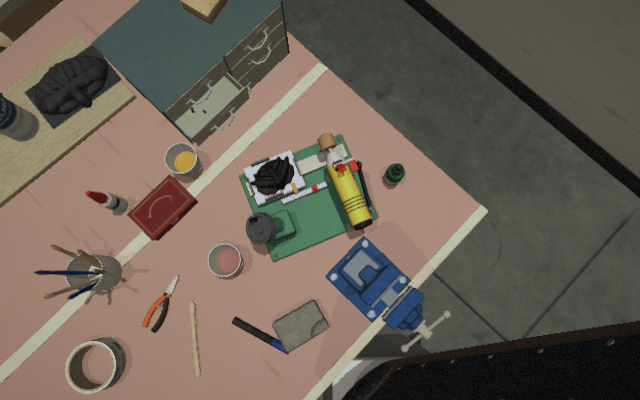

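Top view: jig around (310,195), its x axis pointing up and slightly left; wheel at (262,228), barrel (350,195), bottle (395,174), cup (226,260), vise (375,280). Scene view: wheel at (305,263), lever near (318,190).

```bash
cat > h.py <<'E'
from rig import *
import numpy as np, cv2
from scipy.spatial.transform import Rotation as R
def proj(P,m):
    T=np.linalg.inv(m["cam_to_world"]); p=np.atleast_2d(P)@T[:3,:3].T+T[:3,3]; s=p[:,:2]/p[:,2:]
    s=s*(1+m["k1"]*(s**2).sum(1,keepdims=True)); return s*[m["fx"],m["fy"]]+[m["cx"],m["cy"]]
def ray(uv,m):
    d=(np.atleast_2d(uv)-[m["cx"],m["cy"]])/[m["fx"],m["fy"]]; s=d.copy()
    for _ in range(5): s=d/(1+m["k1"]*(s**2).sum(1,keepdims=True))
    C=np.array(m["cam_to_world"]); return C[:3,3],np.c_[s,np.ones(len(s))]@C[:3,:3].T
def plane(uv,z,m):
    o,d=ray(uv,m); return o+d*((z-o[2])/d[:,2:])
def J(p,pose): # jig->world, pose x,y,yaw
    x,y,a=pose; p=np.atleast_2d(p).astype(float); c,s=np.cos(a),np.sin(a)
    return np.c_[x+c*p[:,0]-s*p[:,1],y+s*p[:,0]+c*p[:,1],p[:,2]]
E
python3 - <<'E'
from h import *
a=cv2.imread("pics/top0.png")[110:285,220:420]; b=cv2.imread("pics/scene0.png")[160:330,220:400]
a=cv2.resize(a,None,fx=3,fy=3,interpolation=2); b=cv2.resize(b,None,fx=3,fy=3,interpolation=2)
cv2.imwrite("pics/ta.png",a);cv2.imwrite("pics/sb.png",b)
E
```

```text
(no output)
```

View pics/ta.png

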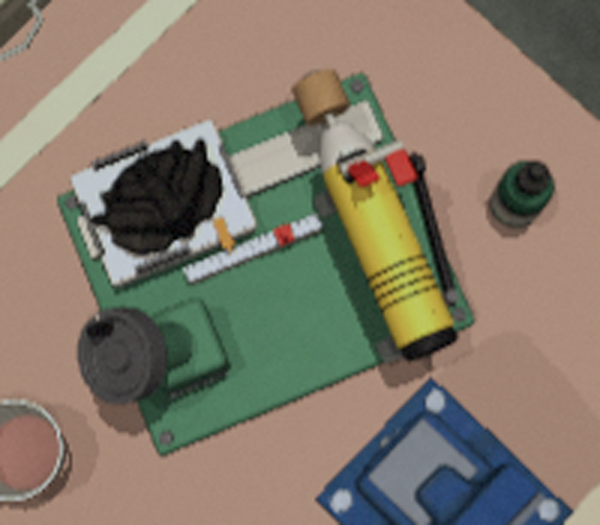

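View pics/sb.png

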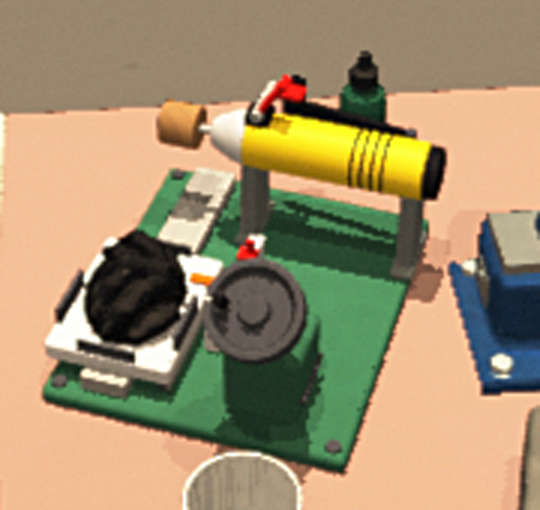

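Top crop (x3, offset 220,110): plate corners (60,195),(163,455),(362,72),(475,322); pointer tip near (228,248); flag (284,235); peg (100,328). Scene crop (offset 220,160): plate corners (43,397),(346,470),(166,168); pointer (208,282), flag (250,245). I'll fit the pose.

```bash
cat > fit.py <<'E'
from h import *
from scipy.optimize import least_squares
t=camera_model("top"); s=camera_model("scene")
P=np.array([[70,115,12],[-130,115,12],[70,-125,12],[-130,-125,12]])/1000.
ut=np.array([[60,195],[163,455],[362,72],[475,322]])/3.+[220,110]
us=np.array([[43,397],[346,470],[166,168]])/3.+[220,160]
def res(p): return np.r_[(proj(J(P,p),t)-ut).ravel(),(proj(J(P[:3],p),s)-us).ravel()]
r=least_squares(res,[.5,.17,.35]); pose=r.x; print(pose,np.degrees(pose[2]),res(pose).round(1))
np.save("pose.npy",pose)
inv=lambda w:(w[:,:2]-pose[:2])@np.array([[np.cos(pose[2]),-np.sin(pose[2])],[np.sin(pose[2]),np.cos(pose[2])]])
im=cv2.imread("pics/top0.png");hsv=cv2.cvtColor(im,cv2.COLOR_BGR2HSV)
def cen(lo,hi,x0,y0,x1,y1):
    m=cv2.inRange(hsv,lo,hi); k=np.zeros_like(m); k[y0:y1,x0:x1]=m[y0:y1,x0:x1]; y,x=np.nonzero(k); return np.c_[x.mean(),y.mean()],len(x)
po=cen((8,150,120),(24,255,255),285,175,300,200); fl=cen((0,150,90),(6,255,255),305,180,322,195)
print(po,inv(plane(po[0],.0385,t))); 
for z in(.03,.036,.042): print(z,fl,inv(plane(fl[0],z,t)))
wc=J(np.array([[-70,104,111]])/1000,pose); print("wheel",wc,proj(wc,t),proj(wc,s))
for n,q in dict(tip=[-34,-78,143],gm=[-75,-78,90]).items():
    w=J(np.array([q])/1000,pose); print(n,w,proj(w,t),proj(w,s))
print("bottle",plane([[395,170]],.1,t),"cup",plane([[226,257]],.062,t))
E
python3 fit.py
```

```text
[0.50504318 0.21760724 0.38985515] 22.337054638858476 [-3.2  1.  -2.   1.6 -0.6 -0.9  0.2  0.1 -0.5 -2.6  1.1 -2.9  1.5 -1.6]
(array([[294.42307692, 188.        ]]), 26) [[-0.00791046  0.0129862 ]]
0.03 (array([[314.35714286, 187.71428571]]), 28) [[-0.02200812 -0.02551366]]
0.036 (array([[314.35714286, 187.71428571]]), 28) [[-0.02313573 -0.02512951]]
0.042 (array([[314.35714286, 187.71428571]]), 28) [[-0.02426335 -0.02474537]]
wheel [[0.40077003 0.28719969 0.111     ]] [[260.12697419 229.29109613]] [[306.53078304 262.8544777 ]]
tip [[0.50323865 0.13253818 0.143     ]] [[342.20216066 170.60224731]] [[316.2428389  186.27333872]]
gm [[0.46531512 0.11695595 0.09      ]] [[349.51981596 195.82278476]] [[335.29779998 211.15329694]]
bottle [[0.51277059 0.02838166 0.1       ]] cup [[0.35292639 0.35984553 0.062     ]]
```

Call:
play_rows --pt "-0.74 0.62 -0.14 0" --pt "-0.74 0.62 -0.14 0" --pt "-0.74 0.62 -0.14 0" --pt "-0.74 0.62 -0.14 0" --pt "-0.74 0.62 -0.14 0"

```text
time_s: 0.6
tcp_pos: [0.3674, -0.4103, 0.2663]
tcp_rot: [180.0, -0.0, -157.9]
wrist_force: [2.0, -0.8, -0.0]
gripper_width: 0.0854
grasp_force: 0.0
```

Call:
play_rows --pt "-0.74 0.62 -0.14 0" --pt "-0.74 0.62 -0.14 0" --pt "-0.74 0.62 -0.14 0" --pt "-0.74 0.62 -0.14 0" --pt "-0.74 0.62 -0.14 0"

```text
time_s: 1.1
tcp_pos: [0.4804, -0.197, 0.3016]
tcp_rot: [180.0, 0.0, -157.9]
wrist_force: [1.6, -1.0, -0.1]
gripper_width: 0.0855
grasp_force: 0.0
```

Call:
play_rows --pt "-0.23 0.88 0 0" --pt "-0.23 0.88 0 0" --pt "-0.23 0.88 0 0" --pt "-0.23 0.88 0 0" --pt "-0.23 0.88 0 0"

```text
time_s: 1.6
tcp_pos: [0.4498, 0.0282, 0.3013]
tcp_rot: [180.0, 0.0, -157.9]
wrist_force: [0.0, 0.6, -0.1]
gripper_width: 0.0855
grasp_force: 0.0
```

Run:
```python
from h import *
s=sense();print(s["time_s"],s["tcp_pos"],s["tcp_rot"],s["joint_positions"])
m=camera_model("wrist");print(m); np.set_printoptions(suppress=True)
cv2.imwrite("pics/w0.png",snapshot("wrist")[:,:,::-1])
p=np.load("pose.npy"); print(proj(J(np.array([[-70,104,111],[-75,-78,90],[0,0,12]])/1000,p),m))
```

```text
1.6 [0.44977869 0.02816797 0.30127002] [ 1.79990092e+02  9.16826522e-03 -1.57898656e+02] [ 2.87640385e+01 -3.69595694e+00 -1.92803228e+01 -9.11245895e-03
 -7.44053785e+01 -9.66602446e+01]
{'fx': 343.6319092356366, 'fy': 343.6319092356366, 'cx': 318.3040705616312, 'cy': 193.92650011343002, 'k1': 0.011814574443760606, 'cam_to_world': array([[-3.76505577e-01,  8.85012287e-01,  2.73855441e-01,
         3.79896003e-01],
       [ 9.26414310e-01,  3.59591225e-01,  1.11582600e-01,
         9.10713994e-04],
       [ 2.75958717e-04,  2.95715071e-01, -9.55276149e-01,
         4.43977000e-01],
       [ 0.00000000e+00,  0.00000000e+00,  0.00000000e+00,
         1.00000000e+00]])}
[[568.36198902 216.23737701]
 [387.38560318 205.539451  ]
 [430.44061427 238.43901942]]
```

Call:
play_rows --pt "-0.23 0.88 0 0" --pt "-0.23 0.88 0 0" --pt "-0.23 0.88 0 0" --pt "-0.23 0.88 0 0" --pt "0 0 0 0"

```text
time_s: 2.15
tcp_pos: [0.4263, 0.2109, 0.3007]
tcp_rot: [180.0, -0.0, -157.7]
wrist_force: [-0.9, -1.4, -0.2]
gripper_width: 0.0855
grasp_force: 0.0
```

Run:
```python
from h import *
s=sense();print(s["time_s"],s["tcp_pos"],s["tcp_rot"])
m=camera_model("wrist");np.save("wm.npy",m,allow_pickle=True)
im=snapshot("wrist")[:,:,::-1].copy(); cv2.imwrite("pics/w1.png",im)
cv2.imwrite("pics/w1x.png",cv2.resize(im[:,100:520],None,fx=1.42,fy=1.42,interpolation=2))
p=np.load("pose.npy"); print(proj(J(np.array([[-70,104,111],[-75,-78,90],[70,115,12],[-130,115,12],[70,-125,12],[-130,-125,12],[-22,15,38.5]])/1000,p),m))
```

```text
2.15 [0.42628717 0.21085872 0.30066133] [ 1.79992660e+02 -3.91278680e-02 -1.57664146e+02]
[[398.05612596 172.43370401]
 [220.0155872  163.01742899]
 [383.23655184 253.90217625]
 [392.47681334 105.18789754]
 [210.20184146 253.92821049]
 [194.89636953 105.05407462]
 [310.32887474 196.45671314]]
```

View pics/w1.png

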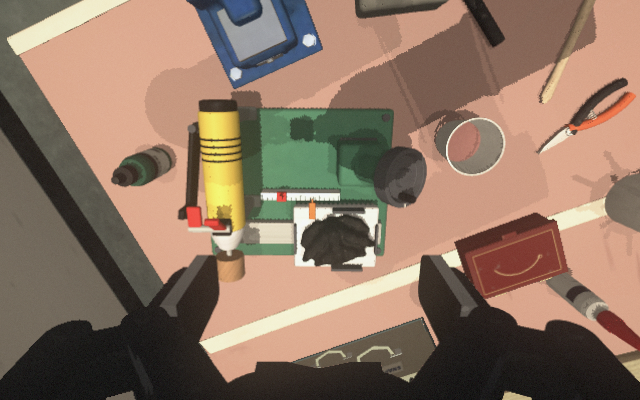

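Wrist view: jig is aligned with the image (yaw estimate good): plate front edge at row ~108, left edge col ~392, pointer (312,205), flag (282,197), wheel (400,177), barrel cols 200–243.

```bash
cat > ref.py <<'E'
from h import *
np.set_printoptions(suppress=True,precision=4)
m=np.load("wm.npy",allow_pickle=True).item(); im=cv2.imread("pics/w1.png").astype(float); g=im
hsv=cv2.cvtColor(im.astype(np.uint8),cv2.COLOR_BGR2HSV)
p=np.load("pose.npy")
def inv(w):
    c,s=np.cos(p[2]),np.sin(p[2]); d=w[:,:2]-p[:2]; return np.c_[c*d[:,0]+s*d[:,1],-s*d[:,0]+c*d[:,1]]
def edge(line,thr): # first crossing, subpixel
    i=np.nonzero((line[:-1]-thr)*(line[1:]-thr)<=0)[0]; return i+(thr-line[i])/(line[i+1]-line[i]+1e-9)
gr=im[:,:,2]  # red: bench bright, green dark
# front edge x=-130
L=[]
for u in (270,340,380):
    e=edge(gr[95:125,u],(gr[95:100,u].mean()+gr[114:120,u].mean())/2); L.append([u,95+e[0]])
print("front",inv(plane(L,.012,m)))
L=[]
for v in (120,128,225,240,250):
    e=edge(gr[v,376:404],(gr[v,399:404].mean()+gr[v,381:385].mean())/2); L.append([376+e[-1],v])
print("left",L,inv(plane(L,.012,m)))
L=[]
for u in (250,280):
    e=edge(gr[245:270,u],(gr[245:250,u].mean()+gr[260:268,u].mean())/2); L.append([u,245+e[0]])
print("back",inv(plane(L,.012,m)))
Y=cv2.inRange(hsv,(22,120,80),(35,255,255))
L=[]
for v in(120,125,170,190):
    x=np.nonzero(Y[v,190:260])[0]+190; L.append([(x.min()+x.max())/2,v])
print("barrel mid",inv(plane(L,.095,m)))
O=cv2.inRange(hsv,(8,130,110),(22,255,255))[195:220,300:325]; y,x=np.nonzero(O); print("ptr",x.mean()+300,y.min()+195,y.max()+195,inv(plane([[x.mean()+300,y.min()+195]],.0385,m)))
F=cv2.inRange(hsv,(0,150,80),(6,255,255))|cv2.inRange(hsv,(174,150,80),(180,255,255)); F=F[188:206,270:295]; y,x=np.nonzero(F); print("flag",x.mean()+270,x.min()+270,x.max()+270,y.mean()+188,[inv(plane([[x.mean()+270,y.mean()+188]],z,m)) for z in(.03,.04)])
W=(hsv[:,:,2]<110)&(hsv[:,:,1]<70); W=W.astype(np.uint8)*255; W[:, :372]=0; W[:,432:]=0;W[:142]=0;W[212:]=0
c=max(cv2.findContours(W,0,2)[0],key=cv2.contourArea); el=cv2.fitEllipse(c); print("wheel",el, [inv(plane([el[0]],z,m)) for z in(.111,.117)],plane([el[0]],.111,m))
E
python3 ref.py
```

```text
front [[-0.1278 -0.034 ]
 [-0.1272  0.0513]
 [-0.1266  0.1   ]]
left [[np.float64(393.0756249999981), 120], [np.float64(392.437307692301), 128], [np.float64(385.77941176469443), 225], [np.float64(384.50158227847464), 240], [np.float64(384.02656249999944), 250]] [[-0.1123  0.1169]
 [-0.1026  0.1167]
 [ 0.0268  0.116 ]
 [ 0.0489  0.1156]
 [ 0.064   0.1158]]
back [[ 0.0714 -0.07  ]
 [ 0.0714 -0.0283]]
barrel mid [[-0.1196 -0.0748]
 [-0.1147 -0.0773]
 [-0.0687 -0.0746]
 [-0.047  -0.0743]]
ptr 311.6792452830189 199 218 [[-0.0187  0.0167]]
flag 281.0 277 285 196.0 [array([[-0.0199, -0.0222]]), array([[-0.0231, -0.0211]])]
wheel ((396.7308044433594, 172.79600524902344), (55.665794372558594, 66.01786041259766), 163.8290557861328) [array([[-0.0696,  0.1027]]), array([[-0.0711,  0.1013]])] [[0.4016 0.2861 0.111 ]]
```

```bash
cat >> h.py <<'E'
def go(q,yaw,tol=None): # jig mm target for TCP (z mm), world yaw deg -> units
    s=sense(); p=np.load("pose.npy"); w=J(np.array([q])/1000.,p)[0]
    r=R.from_euler("xyz",s["tcp_rot"],degrees=True); d=r.inv().apply(w-s["tcp_pos"])/.05
    print("t",s["time_s"],"units",d.round(2),"spin(5deg)",round(((s["tcp_rot"][2]-yaw+180)%360-180)/5,2),"F",s["wrist_force"].round(1),"yaw",s["tcp_rot"][2].round(1),"j",s["joint_positions"].round(0))
E
python3 - <<'E'
from h import *
np.save("pose.npy",[.5062,.2199,.383]); 
go([-70,104,200],-68); print(J(np.array([[-70,104,111]])/1000,np.load("pose.npy")))
E
```

```text
t 2.2 units [-0.18  1.69  2.01] spin(5deg) -17.94 F [-0.1 -0.4  0.1] yaw -157.7 j [  50.   -1.  -17.   -0.  -74. -118.]
[[0.40240636 0.29020563 0.111     ]]
```

Call:
play_rows --pt "-0.09 0.85 0.4 0" --pt "-0.09 0.84 0.4 0" --pt "0 0 0 -1" --pt "0 0 0 -1" --pt "0 0 0 -1"

```text
time_s: 2.7
tcp_pos: [0.4035, 0.2878, 0.2608]
tcp_rot: [-180.0, -0.1, -142.7]
wrist_force: [0.8, 0.3, -0.8]
gripper_width: 0.0857
grasp_force: 0.0
```

Call:
play_rows --pt "0 0 0 -1" --pt "0 0 0 -1" --pt "0 0 0 -1" --pt "0 0 0 -1" --pt "0 0 0 -1"

```text
time_s: 3.2
tcp_pos: [0.4038, 0.2874, 0.2611]
tcp_rot: [180.0, -0.0, -117.8]
wrist_force: [-0.5, 0.5, -0.1]
gripper_width: 0.0854
grasp_force: 0.0
```

Call:
play_rows --pt "0 0 0 -1" --pt "0 0 0 -1" --pt "0 0 0 -1" --pt "0 0 0 -1" --pt "0 0 0 -1"

```text
time_s: 3.7
tcp_pos: [0.4038, 0.2874, 0.2612]
tcp_rot: [180.0, -0.0, -92.8]
wrist_force: [-0.4, 0.0, -0.2]
gripper_width: 0.0856
grasp_force: 0.0
```

Call:
play_rows --pt "0 0 0 -1" --pt "0 0 0 -1" --pt "0 0 0 -1" --pt "0 0 0 -1" --pt "0 0 0 -1"

```text
time_s: 4.2
tcp_pos: [0.4038, 0.2874, 0.2612]
tcp_rot: [180.0, -0.0, -67.8]
wrist_force: [-0.3, -0.1, -0.5]
gripper_width: 0.0856
grasp_force: 0.0
```

Call:
play_rows --pt "0 0 0 -1" --pt "0 0 0 -1" --pt "0 0 0 -1" --pt "0 0 0 -1" --pt "0 0 0 -1"

```text
time_s: 4.7
tcp_pos: [0.4038, 0.2874, 0.2612]
tcp_rot: [180.0, -0.0, -42.8]
wrist_force: [0.5, 0.1, -0.7]
gripper_width: 0.0854
grasp_force: 0.0
```

Call:
play_rows --pt "0 0 0 -1" --pt "0 0 0 -1" --pt "0 0 0 -1" --pt "0 0 0 -1" --pt "0 0 0 0"

```text
time_s: 5.2
tcp_pos: [0.4038, 0.2876, 0.2612]
tcp_rot: [180.0, 0.0, -22.9]
wrist_force: [1.0, -0.1, -0.3]
gripper_width: 0.0854
grasp_force: 0.0
```

Run:
```python
from h import *
go([-70,104,86],-23)
```

```text
t 5.2 units [-0.05 -0.04  3.5 ] spin(5deg) 0.02 F [ 1.  -0.1 -0.3] yaw -22.9 j [ 58.   2. -19.  -0. -69.   9.]
```

Call:
play_rows --pt "-0.05 -0.04 0.8 0" --pt "0 0 0.8 0" --pt "0 0 0.7 0" --pt "0 0 0.6 0" --pt "0 0 0.6 0"

```text
time_s: 5.7
tcp_pos: [0.4022, 0.2906, 0.0852]
tcp_rot: [180.0, -0.0, -23.1]
wrist_force: [-0.3, 1.0, -0.8]
gripper_width: 0.0855
grasp_force: 0.0
```

Call:
play_rows --pt "0 0 0 0" --pt "0 0 0 0" --pt "0 0 0 0" --pt "0 0 0 0" --pt "0 0 0 0" --claw 0.5 --force 30

```text
time_s: 6.2
tcp_pos: [0.4021, 0.2908, 0.0872]
tcp_rot: [-180.0, -0.0, -22.9]
wrist_force: [1.4, -6.2, -2.6]
gripper_width: 0.0579
grasp_force: 33.2
```

Gripped (58 mm). Turn +90°.

Call:
play_rows --pt "0 0 0 0.8" --pt "0 0 0 0.8" --pt "0 0 0 0.8" --pt "0 0 0 0.8" --pt "0 0 0 0.8"

```text
time_s: 6.7
tcp_pos: [0.4021, 0.2919, 0.0879]
tcp_rot: [-179.9, 0.0, -43.0]
wrist_force: [-6.9, -3.7, 3.1]
gripper_width: 0.0581
grasp_force: 69.2
```

```bash
cat > ptr.py <<'E'
from h import *
import sys
np.set_printoptions(suppress=True,precision=4)
p=np.load("pose.npy")
def inv(w):
    c,s=np.cos(p[2]),np.sin(p[2]); d=w[:,:2]-p[:2]; return np.c_[c*d[:,0]+s*d[:,1],-s*d[:,0]+c*d[:,1]]*1000
for n in ("top","scene"):
    m=camera_model(n); im=snapshot(n)[:,:,::-1]; hsv=cv2.cvtColor(np.ascontiguousarray(im),cv2.COLOR_BGR2HSV)
    O=cv2.inRange(hsv,(8,150,110),(21,255,255)); F=cv2.inRange(hsv,(0,150,80),(6,255,255))|cv2.inRange(hsv,(174,150,80),(180,255,255))
    for nm,k in(("ptr",O),("red",F)):
        for y in [None]:
            ys,xs=np.nonzero(k); 
            if len(xs)==0: print(n,nm,"none"); continue
            q=inv(plane(np.c_[xs,ys],.0385,m)); ok=(abs(q[:,0]+18)<20)&(q[:,1]<30)&(q[:,1]>-45)
            print(n,nm,ok.sum(),q[ok].mean(0) if ok.any() else "")
E
python3 ptr.py
```

```text
top ptr 15 [-8.1083  9.0578]
top red 28 [-25.3615 -26.8258]
scene ptr 0 
scene red 0
```

Call:
play_rows --pt "0 0 0 1" --pt "0 0 0 1" --pt "0 0 0 1" --pt "0 0 0 1" --pt "0 0 0 1"

```text
time_s: 7.3
tcp_pos: [0.4029, 0.2924, 0.0877]
tcp_rot: [-179.8, 0.1, -68.0]
wrist_force: [5.6, -1.4, -3.9]
gripper_width: 0.0579
grasp_force: 85.1
```

Call:
play_rows --pt "0 0 0 1" --pt "0 0 0 1" --pt "0 0 0 1" --pt "0 0 0 1" --pt "0 0 0 1"

```text
time_s: 7.8
tcp_pos: [0.4042, 0.2944, 0.0893]
tcp_rot: [-179.7, 0.4, -92.9]
wrist_force: [0.3, -0.3, 2.3]
gripper_width: 0.0579
grasp_force: 72.2
```

Call:
play_rows --pt "0 0 0 1" --pt "0 0 0 1" --pt "0 0 0 1" --pt "0 0 0 1" --pt "0 0 0 0"

```text
time_s: 8.3
tcp_pos: [0.4057, 0.2944, 0.0895]
tcp_rot: [-179.8, 0.5, -113.0]
wrist_force: [11.5, -1.8, 1.1]
gripper_width: 0.0581
grasp_force: 33.2
```

```bash
python3 ptr.py
```

```text
top ptr 19 [-8.6185  0.9674]
top red 28 [-25.3615 -26.8258]
scene ptr 7 [-0.3046  3.0601]
scene red 0
```

Call:
play_rows --pt "0 0 0 0" --pt "0 0 0 0" --pt "0 0 0 0" --pt "0 0 0 0" --claw 1

```text
time_s: 8.8
tcp_pos: [0.402, 0.2916, 0.0866]
tcp_rot: [180.0, 0.0, -112.9]
wrist_force: [0.4, 0.5, -0.5]
gripper_width: 0.0855
grasp_force: 0.0
```

```bash
python3 ptr.py; python3 -c "
from h import *
go([-70,104,86],-18)"
```

```text
top ptr 16 [-7.6136  0.5018]
top red 28 [-25.3615 -26.8258]
scene ptr 5 [0.3482 3.0909]
scene red 5 [-21.9659 -14.6269]
t 8.9 units [ 0.02 -0.02  0.01] spin(5deg) -18.98 F [-1.   0.1 -0.4] yaw -112.9 j [ 59.  12. -32.  -0. -45. -82.]
```

Call:
play_rows --pt "0 0 0 -1" --pt "0 0 0 -1" --pt "0 0 0 -1" --pt "0 0 0 -1" --pt "0 0 0 -1"

```text
time_s: 9.4
tcp_pos: [0.4019, 0.2914, 0.0862]
tcp_rot: [180.0, -0.0, -87.7]
wrist_force: [-0.0, 0.6, 0.7]
gripper_width: 0.0852
grasp_force: 0.0
```

Call:
play_rows --pt "0 0 0 -1" --pt "0 0 0 -1" --pt "0 0 0 -1" --pt "0 0 0 -1" --pt "0 0 0 -1"

```text
time_s: 9.9
tcp_pos: [0.4019, 0.2914, 0.0862]
tcp_rot: [180.0, -0.0, -62.7]
wrist_force: [-0.1, 0.1, -0.0]
gripper_width: 0.0855
grasp_force: 0.0
```

Call:
play_rows --pt "0 0 0 -1" --pt "0 0 0 -1" --pt "0 0 0 -1" --pt "0 0 0 -1" --pt "0 0 0 -1"

```text
time_s: 10.4
tcp_pos: [0.4019, 0.2914, 0.0862]
tcp_rot: [180.0, 0.0, -37.7]
wrist_force: [-0.2, 0.1, -0.2]
gripper_width: 0.0852
grasp_force: 0.0
```

Call:
play_rows --pt "0 0 0 -1" --pt "0 0 0 -1" --pt "0 0 0 -1" --pt "0 0 0 -1" --pt "0 0 0 -1"

```text
time_s: 10.9
tcp_pos: [0.4019, 0.2914, 0.0862]
tcp_rot: [180.0, 0.0, -12.7]
wrist_force: [0.9, -0.4, -0.1]
gripper_width: 0.0855
grasp_force: 0.0
```

Call:
play_rows --pt "0 0 0 0" --pt "0 0 0 0" --pt "0 0 0 0" --pt "0 0 0 0" --pt "0 0 0 0" --claw 0.5

```text
time_s: 11.4
tcp_pos: [0.4018, 0.2905, 0.0868]
tcp_rot: [179.9, 0.0, -13.0]
wrist_force: [-2.0, -4.3, 9.2]
gripper_width: 0.0569
grasp_force: 30.1
```

```bash
python3 ptr.py
```

```text
top ptr 20 [-8.7128  0.8714]
top red 28 [-25.3615 -26.8258]
scene ptr 0 
scene red 0
```

Call:
play_rows --pt "0 0 0 1" --pt "0 0 0 1" --pt "0 0 0 1" --pt "0 0 0 1" --pt "0 0 0 1"

```text
time_s: 12.0
tcp_pos: [0.4022, 0.2914, 0.0867]
tcp_rot: [-179.9, -0.0, -38.1]
wrist_force: [-21.1, -0.3, 24.9]
gripper_width: 0.057
grasp_force: 92.1
```

Call:
play_rows --pt "0 0 0 1" --pt "0 0 0 1" --pt "0 0 0 1" --pt "0 0 0 1" --pt "0 0 0 1"

```text
time_s: 12.5
tcp_pos: [0.4026, 0.2929, 0.0874]
tcp_rot: [-179.8, 0.1, -63.0]
wrist_force: [-7.9, -0.2, 1.4]
gripper_width: 0.0573
grasp_force: 125.5
```

Call:
play_rows --pt "0 0 0 1" --pt "0 0 0 1" --pt "0 0 0 1" --pt "0 0 0 1" --pt "0 0 0 1"

```text
time_s: 13.0
tcp_pos: [0.404, 0.2939, 0.0879]
tcp_rot: [-179.7, 0.2, -87.9]
wrist_force: [-2.3, 0.5, 1.0]
gripper_width: 0.0572
grasp_force: 115.4
```

Call:
play_rows --pt "0 0 0 1" --pt "0 0 0 1" --pt "0 0 0 1" --pt "0 0 0 1" --pt "0 0 0 1"

```text
time_s: 13.5
tcp_pos: [0.4054, 0.2937, 0.0881]
tcp_rot: [-179.8, 0.3, -113.1]
wrist_force: [16.8, -2.3, -9.1]
gripper_width: 0.0571
grasp_force: 51.3
```

Call:
play_rows --pt "0 0 0 0" --pt "0 0 0 0" --pt "0 0 0 0" --pt "0 0 0 0" --claw 1

```text
time_s: 13.9
tcp_pos: [0.4018, 0.2913, 0.0862]
tcp_rot: [180.0, -0.0, -112.9]
wrist_force: [-0.1, 0.5, -0.4]
gripper_width: 0.0852
grasp_force: 0.0
```

```bash
python3 ptr.py
```

```text
top ptr 22 [ -9.8921 -10.544 ]
top red 30 [-24.9494 -26.6473]
scene ptr 0 
scene red 4 [-22.2086 -15.1769]
```

Call:
play_rows --pt "0 0 0 -1" --pt "0 0 0 -1" --pt "0 0 0 -1" --pt "0 0 0 -1" --pt "0 0 0 -1"

```text
time_s: 14.5
tcp_pos: [0.4019, 0.2914, 0.0863]
tcp_rot: [180.0, -0.0, -87.7]
wrist_force: [-0.0, 0.1, -0.2]
gripper_width: 0.0849
grasp_force: 0.0
```

Call:
play_rows --pt "0 0 0 -1" --pt "0 0 0 -1" --pt "0 0 0 -1" --pt "0 0 0 -1" --pt "0 0 0 -1"

```text
time_s: 15.0
tcp_pos: [0.4019, 0.2914, 0.0862]
tcp_rot: [180.0, -0.0, -62.7]
wrist_force: [-0.7, 0.6, -0.4]
gripper_width: 0.0855
grasp_force: 0.0
```

Call:
play_rows --pt "0 0 0 -1" --pt "0 0 0 -1" --pt "0 0 0 -1" --pt "0 0 0 -1" --pt "0 0 0 -1"

```text
time_s: 15.5
tcp_pos: [0.4019, 0.2914, 0.0863]
tcp_rot: [180.0, 0.0, -37.7]
wrist_force: [0.1, -0.6, -0.4]
gripper_width: 0.085
grasp_force: 0.0
```

Call:
play_rows --pt "0 0 0 -1" --pt "0 0 0 -1" --pt "0 0 0 -1" --pt "0 0 0 -1" --pt "0 0 0 -1"

```text
time_s: 16.0
tcp_pos: [0.4019, 0.2914, 0.0862]
tcp_rot: [180.0, 0.0, -12.7]
wrist_force: [0.4, 0.3, -0.7]
gripper_width: 0.0855
grasp_force: 0.0
```

Call:
play_rows --pt "0 0 0 0" --pt "0 0 0 0" --pt "0 0 0 0" --pt "0 0 0 0" --pt "0 0 0 0" --claw 0.5

```text
time_s: 16.5
tcp_pos: [0.4018, 0.2905, 0.0869]
tcp_rot: [179.9, 0.0, -13.0]
wrist_force: [-2.7, -5.2, 9.6]
gripper_width: 0.057
grasp_force: 29.9
```

Call:
play_rows --pt "0 0 0 1" --pt "0 0 0 1" --pt "0 0 0 1" --pt "0 0 0 1" --pt "0 0 0 1"

```text
time_s: 17.0
tcp_pos: [0.4021, 0.2915, 0.0869]
tcp_rot: [-179.9, -0.0, -38.1]
wrist_force: [-23.6, 0.5, 28.1]
gripper_width: 0.0569
grasp_force: 91.0
```

Call:
play_rows --pt "0 0 0 1" --pt "0 0 0 1" --pt "0 0 0 1" --pt "0 0 0 1" --pt "0 0 0 1"

```text
time_s: 17.5
tcp_pos: [0.4025, 0.2926, 0.0873]
tcp_rot: [-179.8, 0.0, -63.0]
wrist_force: [15.4, -7.9, -28.5]
gripper_width: 0.0572
grasp_force: 123.3
```

Call:
play_rows --pt "0 0 0 1" --pt "0 0 0 1" --pt "0 0 0 1" --pt "0 0 0 1" --pt "0 0 0 1"

```text
time_s: 18.0
tcp_pos: [0.4039, 0.294, 0.088]
tcp_rot: [-179.7, 0.2, -87.9]
wrist_force: [-4.6, 6.0, 17.5]
gripper_width: 0.0573
grasp_force: 112.4
```

Call:
play_rows --pt "0 0 0 1" --pt "0 0 0 1" --pt "0 0 0 1" --pt "0 0 0 0" --pt "0 0 0 0"

```text
time_s: 18.5
tcp_pos: [0.4049, 0.2942, 0.0883]
tcp_rot: [-179.8, 0.4, -103.1]
wrist_force: [11.1, 1.3, 5.0]
gripper_width: 0.0571
grasp_force: 71.6
```

```bash
python3 ptr.py
```

```text
top ptr 17 [ -9.1385 -21.8922]
top red 28 [-25.2516 -26.9516]
scene ptr 0 
scene red 2 [-20.5262 -13.8545]
```

Call:
play_rows --pt "0 0 0 0" --pt "0 0 0 0" --pt "0 0 0 0" --pt "0 0 -0.8 0" --pt "0 0 -0.8 0" --claw 1

```text
time_s: 19.1
tcp_pos: [0.4012, 0.2903, 0.1661]
tcp_rot: [179.9, -0.2, -102.9]
wrist_force: [1.4, 2.1, 1.1]
gripper_width: 0.0856
grasp_force: 0.0
```

Call:
play_rows --pt "0 0 -0.8 1" --pt "0 0 0 1" --pt "0 0 0 1" --pt "0 0 0 1" --pt "0 0 0 1"

```text
time_s: 19.6
tcp_pos: [0.4016, 0.2911, 0.2061]
tcp_rot: [180.0, -0.0, -128.1]
wrist_force: [-0.6, 0.1, -0.4]
gripper_width: 0.0851
grasp_force: 0.0
```

Call:
play_rows --pt "0 0 0 1" --pt "0 0 0 1" --pt "0 0 0 1" --pt "0 0 0 1" --pt "0 0 0 1"

```text
time_s: 20.1
tcp_pos: [0.4016, 0.2911, 0.2059]
tcp_rot: [-180.0, -0.1, -153.1]
wrist_force: [-0.6, 0.0, -0.1]
gripper_width: 0.0852
grasp_force: 0.0
```

```bash
python3 ptr.py; python3 -c "
from h import *
go([-70,-10,200],-158.06)"
```

```text
top ptr 10 [ -9.4546 -21.7208]
top red 29 [-25.1426 -26.8129]
scene ptr 33 [-10.1011 -19.0599]
scene red 28 [-24.6629 -22.5482]
t 20.2 units [ 0.2  -2.29  0.12] spin(5deg) 1.01 F [-0.2  0.5  0.3] yaw -153.0 j [  59.    5.  -23.   -0.  -62. -122.]
```

Call:
play_rows --pt "0 0 0 1" --pt "0 -0.8 0 0" --pt "0 -0.8 0 0" --pt "0 -0.7 0 0" --pt "0 0 0 0"

```text
time_s: 20.7
tcp_pos: [0.4456, 0.1819, 0.2061]
tcp_rot: [-180.0, -0.1, -157.9]
wrist_force: [-0.2, 0.6, 0.1]
gripper_width: 0.0851
grasp_force: 0.0
```

```bash
cat > wp.py <<'E'
from h import *
import sys
np.set_printoptions(suppress=True,precision=2)
p=np.load("pose.npy")
def inv(w):
    c,s=np.cos(p[2]),np.sin(p[2]); d=w[:,:2]-p[:2]; return np.c_[c*d[:,0]+s*d[:,1],-s*d[:,0]+c*d[:,1]]*1000
m=camera_model("wrist"); im=np.ascontiguousarray(snapshot("wrist")[:,:,::-1]); cv2.imwrite(f"pics/{sys.argv[1]}.png",im)
hsv=cv2.cvtColor(im,cv2.COLOR_BGR2HSV)
O=cv2.inRange(hsv,(8,130,100),(22,255,255)); F=cv2.inRange(hsv,(0,130,70),(6,255,255))|cv2.inRange(hsv,(174,130,70),(180,255,255))
c=proj(J(np.array([[-22,-22,38]])/1000,p),m)[0]; print("pred",c)
for nm,k in(("ptr",O),("flag",F)):
    ys,xs=np.nonzero(k); q=inv(plane(np.c_[xs,ys],.0385,m)); ok=(abs(q[:,0]+16)<18)&(abs(q[:,1]+20)<22); xs,ys=xs[ok],ys[ok]
    print(nm,len(xs),"u",xs.min(),xs.max(),"v",ys.min(),ys.max())
    for v in range(ys.min(),ys.max()+1,2): print("  v",v,xs[ys==v].min() if (ys==v).any() else "",xs[ys==v].max() if (ys==v).any() else "",end=";")
    print()
u,v=c.astype(int); cv2.imwrite(f"pics/{sys.argv[1]}z.png",cv2.resize(im[v-45:v+45,u-60:u+60],None,fx=6,fy=6,interpolation=0))
E
python3 wp.py w2
```

```text
pred [307.41 220.92]
ptr 143 u 308 316 v 222 243
  v 222 312 312;  v 224 311 313;  v 226 309 313;  v 228 308 316;  v 230 308 316;  v 232 308 315;  v 234 309 315;  v 236 309 315;  v 238 309 315;  v 240 309 315;  v 242 309 315;
flag 145 u 300 312 v 213 225
  v 213 301 310;  v 215 301 311;  v 217 301 311;  v 219 301 312;  v 221 300 312;  v 223 300 310;  v 225 301 309;
```

View pics/w2z.png

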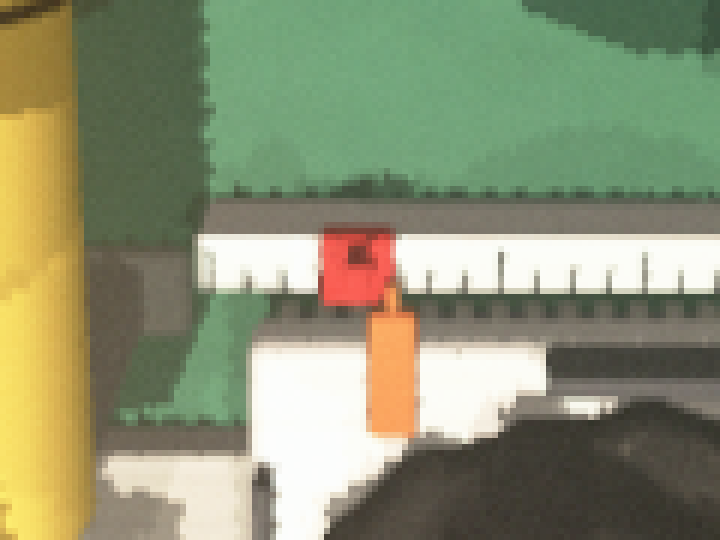

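Close view: flag block centre at zoom col 357, pointer tip at ~391 → 5.6 px ≈ 5.5 mm still to go. Return to the wheel.

Call:
play_rows --pt "0 0.8 0 0" --pt "0 0.8 0 0" --pt "0 0.7 0 0" --pt "0 0 0 -1" --pt "0 0 0 -1"

```text
time_s: 21.25
tcp_pos: [0.401, 0.2931, 0.206]
tcp_rot: [-180.0, -0.0, -147.4]
wrist_force: [-1.0, -0.8, -0.4]
gripper_width: 0.0854
grasp_force: 0.0
```

Call:
play_rows --pt "0 0 0 -1" --pt "0 0 0 -1" --pt "0 0 0 -1" --pt "0 0 0 -1" --pt "0 0 0 -1"

```text
time_s: 21.75
tcp_pos: [0.4014, 0.2921, 0.2061]
tcp_rot: [180.0, -0.0, -122.5]
wrist_force: [0.6, -0.9, 0.6]
gripper_width: 0.0853
grasp_force: 0.0
```

Call:
play_rows --pt "0 0 0 -1" --pt "0 0 0 -1" --pt "0 0 0 -1" --pt "0 0 0 -1" --pt "0 0 0 -1"

```text
time_s: 22.25
tcp_pos: [0.4015, 0.2921, 0.2062]
tcp_rot: [180.0, -0.0, -97.5]
wrist_force: [0.1, -0.5, -0.3]
gripper_width: 0.0858
grasp_force: 0.0
```

Call:
play_rows --pt "0 0 0 -1" --pt "0 0 0 -1" --pt "0 0 0 -1" --pt "0 0 0 -1" --pt "0 0 0 -1"

```text
time_s: 22.75
tcp_pos: [0.4015, 0.2921, 0.2062]
tcp_rot: [180.0, -0.0, -72.5]
wrist_force: [-0.8, 0.6, -0.3]
gripper_width: 0.0855
grasp_force: 0.0
```

Call:
play_rows --pt "0 0 0 -1" --pt "0 0 0 -1" --pt "0 0 0 -1" --pt "0 0 0 -1" --pt "0 0 0 -1"

```text
time_s: 23.25
tcp_pos: [0.4015, 0.2921, 0.2061]
tcp_rot: [180.0, -0.0, -47.5]
wrist_force: [0.2, 0.3, 0.2]
gripper_width: 0.0855
grasp_force: 0.0
```

```bash
python3 -c "
from h import *
go([-70,106,86],-43)"
```

```text
t 23.25 units [ 0.  -0.   2.4] spin(5deg) -0.91 F [0.2 0.3 0.2] yaw -47.5 j [ 59.   5. -23.  -0. -62. -16.]
```

Call:
play_rows --pt "0 0 0.8 -0.5" --pt "0 0 0.8 0" --pt "0 0 0.4 0" --pt "0 0 0.4 0" --pt "0 0 0 0"

```text
time_s: 23.75
tcp_pos: [0.4004, 0.2905, 0.0838]
tcp_rot: [179.7, -0.0, -45.3]
wrist_force: [0.7, 0.9, 0.7]
gripper_width: 0.0856
grasp_force: 0.0
```

Call:
play_rows --pt "0 0 0 0" --pt "0 0 0 0" --pt "0 0 0 0" --pt "0 0 0 0" --pt "0 0 0 0" --claw 0.5

```text
time_s: 24.25
tcp_pos: [0.402, 0.292, 0.0879]
tcp_rot: [-179.9, 0.0, -45.4]
wrist_force: [-4.7, -0.3, 6.2]
gripper_width: 0.0594
grasp_force: 31.2
```

```bash
python3 ptr.py
```

```text
top ptr 16 [ -8.8649 -21.7431]
top red 29 [-25.1426 -26.8129]
scene ptr 0 
scene red 0
```

Call:
play_rows --pt "0 0 0 1" --pt "0 0 0 1" --pt "0 0 0 1" --pt "0 0 0 1" --pt "0 0 0 1"

```text
time_s: 24.85
tcp_pos: [0.403, 0.2927, 0.088]
tcp_rot: [-179.8, 0.1, -70.5]
wrist_force: [-0.9, 1.0, 5.1]
gripper_width: 0.0592
grasp_force: 33.7
```

Call:
play_rows --pt "0 0 0 1" --pt "0 0 0 1" --pt "0 0 0 0"

```text
time_s: 25.15
tcp_pos: [0.4034, 0.2933, 0.0883]
tcp_rot: [-179.8, 0.2, -80.3]
wrist_force: [0.1, 1.0, 5.7]
gripper_width: 0.0592
grasp_force: 40.0
```

```bash
python3 ptr.py
```

```text
top ptr 22 [-11.2293 -25.0287]
top red 26 [-25.5951 -26.8751]
scene ptr 0 
scene red 5 [-22.1516 -14.0553]
```

Call:
play_rows --pt "0 0 0 1" --pt "0 0 0 1" --pt "0 0 0 1" --pt "0 0 0 1" --pt "0 0 0 0"

```text
time_s: 25.75
tcp_pos: [0.4046, 0.2939, 0.0886]
tcp_rot: [-179.8, 0.3, -100.3]
wrist_force: [6.6, 1.6, 6.0]
gripper_width: 0.0591
grasp_force: 32.6
```

Call:
play_rows --pt "0 0 0 0" --pt "0 0 0 0" --pt "0 0 0 0" --pt "0 0 -0.8 0" --pt "0 0 -0.8 0" --claw 1

```text
time_s: 26.25
tcp_pos: [0.4011, 0.2902, 0.1661]
tcp_rot: [179.9, -0.2, -100.4]
wrist_force: [0.9, 0.3, 0.8]
gripper_width: 0.0855
grasp_force: 0.0
```

Call:
play_rows --pt "0 0 -0.8 1" --pt "0 0 0 1" --pt "0 0 0 1" --pt "0 0 0 1" --pt "0 0 0 1"

```text
time_s: 26.75
tcp_pos: [0.4016, 0.2911, 0.2061]
tcp_rot: [180.0, -0.0, -125.6]
wrist_force: [-0.1, 0.8, 0.3]
gripper_width: 0.0852
grasp_force: 0.0
```

Call:
play_rows --pt "0 0 0 1" --pt "0 0 0 1" --pt "0 0 0 1" --pt "0 0 0 1" --pt "0 0 0 1"

```text
time_s: 27.25
tcp_pos: [0.4016, 0.291, 0.206]
tcp_rot: [-180.0, -0.1, -150.6]
wrist_force: [0.3, -0.5, -0.5]
gripper_width: 0.0852
grasp_force: 0.0
```

```bash
python3 ptr.py;python3 -c "
from h import *
go([-70,-10,200],-158.06)"
```

```text
top ptr 12 [-11.8873 -27.1961]
top red 28 [-25.3447 -26.5933]
scene ptr 33 [-10.7695 -25.198 ]
scene red 31 [-24.7062 -21.1784]
t 27.35 units [ 0.3  -2.28  0.12] spin(5deg) 1.52 F [-0.7 -0.1 -0.5] yaw -150.4 j [  59.    5.  -23.   -0.  -62. -119.]
```

Call:
play_rows --pt "0 0 0 0.8" --pt "0 0 0 0.7" --pt "0 -0.8 0 0" --pt "0 -0.8 0 0" --pt "0 -0.7 0 0"

```text
time_s: 27.85
tcp_pos: [0.4452, 0.1835, 0.2061]
tcp_rot: [-180.0, -0.0, -157.7]
wrist_force: [1.6, 0.1, 1.1]
gripper_width: 0.0855
grasp_force: 0.0
```

```bash
python3 wp.py w3
```

```text
pred [305.46 220.5 ]
ptr 145 u 300 307 v 225 243
  v 225 303 304;  v 227 300 307;  v 229 300 307;  v 231 300 307;  v 233 300 307;  v 235 300 307;  v 237 300 307;  v 239 300 307;  v 241 300 307;  v 243 300 307;
flag 147 u 298 310 v 213 225
  v 213 299 309;  v 215 299 309;  v 217 299 309;  v 219 299 310;  v 221 298 309;  v 223 298 310;  v 225 299 308;
```

View pics/w3z.png

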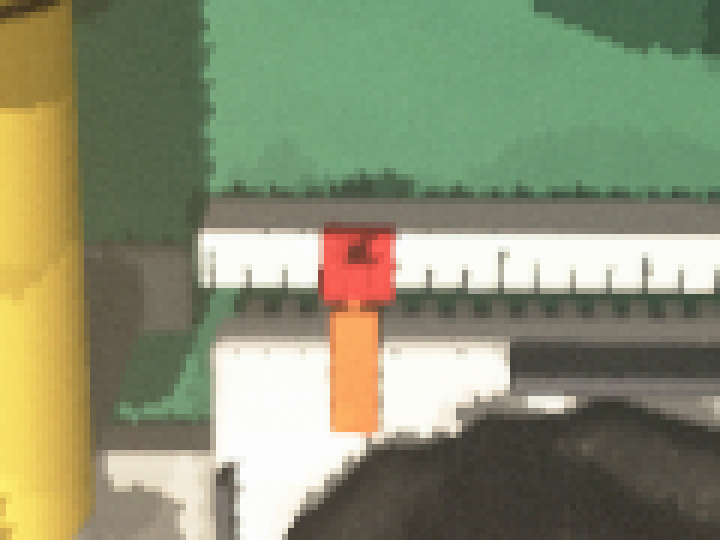

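Pointer col ~303.7 vs flag block ~304.2: within 0.5 mm. Now the lever.

Call:
play_rows --pt "0.1 -0.7 0 0" --pt "0.1 -0.68 0 0" --pt "0 0 0 0" --pt "0 0 0 0" --pt "0 0 0 0" --claw 0

```text
time_s: 28.4
tcp_pos: [0.4619, 0.1175, 0.2063]
tcp_rot: [180.0, -0.0, -157.8]
wrist_force: [0.3, 0.5, -1.0]
gripper_width: 0.0125
grasp_force: 0.0
```

```bash
python3 -c "
from h import *
go([-75,-77,128],-158.06)"
```

```text
t 28.4 units [-0.09  0.03  1.57] spin(5deg) 0.05 F [ 0.3  0.5 -1. ] yaw -157.8 j [  38.    3.  -26.   -0.  -62. -106.]
```

Call:
play_rows --pt "0 0 0.6 0" --pt "0 0 0.6 0" --pt "0 0 0.37 0" --pt "-0.2 0 0 0" --pt "-0.2 0 0 0"

```text
time_s: 28.9
tcp_pos: [0.4816, 0.1259, 0.1284]
tcp_rot: [-180.0, 0.0, -157.8]
wrist_force: [0.2, 0.1, 0.6]
gripper_width: 0.0002
grasp_force: 0.0
```

Call:
play_rows --pt "-0.15 0 0 0" --pt "-0.15 0 0 0" --pt "-0.15 0 0 0" --pt "-0.15 0 0 0" --pt "0 0 0 0"

```text
time_s: 29.4
tcp_pos: [0.5095, 0.1364, 0.128]
tcp_rot: [180.0, 0.1, -157.9]
wrist_force: [-0.5, -0.4, -0.1]
gripper_width: 0.0003
grasp_force: 0.0
```

```bash
cat > lv.py <<'E'
from h import *
go([-21,-77,128],-158.06)
p=np.load("pose.npy"); pts=J(np.array([[-34,-78,143],[4,-78,143],[-15,-78,115]])/1000,p)
for n in("scene","top"):
    m=camera_model(n); im=np.ascontiguousarray(snapshot(n)[:,:,::-1]); h=cv2.cvtColor(im,cv2.COLOR_BGR2HSV); F=cv2.inRange(h,(0,150,80),(6,255,255))|cv2.inRange(h,(174,150,80),(180,255,255))
    q=proj(pts,m); c=q.mean(0); ys,xs=np.nonzero(F); ok=(abs(xs-c[0])<22)&(abs(ys-c[1])<14); print(n,"pred back,fwd,pivot",q.round(0).tolist(),"red",ok.sum(),xs[ok].min() if ok.any() else 0,xs[ok].max() if ok.any() else 0,xs[ok].mean() if ok.any() else 0,ys[ok].mean() if ok.any() else 0)
E
python3 lv.py
```

```text
t 29.4 units [-0.14  0.03 -0.  ] spin(5deg) 0.03 F [-0.5 -0.4 -0.1] yaw -157.9 j [  36.   12.  -26.    0.  -52. -104.]
scene pred back,fwd,pivot [[315.0, 187.0], [297.0, 183.0], [306.0, 196.0]] red 39 304 319 306.5128205128205 189.12820512820514
top pred back,fwd,pivot [[341.0, 170.0], [333.0, 152.0], [336.0, 165.0]] red 0 0 0 0 0
```

Call:
play_rows --pt "-0.1 0 0 0" --pt "-0.1 0 0 0" --pt "0 0 0 0"

```text
time_s: 29.8
tcp_pos: [0.5178, 0.1398, 0.1276]
tcp_rot: [-180.0, -0.0, -157.9]
wrist_force: [-1.2, -0.8, -0.1]
gripper_width: 0.0003
grasp_force: 0.3
```

```bash
python3 lv.py
```

```text
t 29.8 units [ 0.04  0.03 -0.01] spin(5deg) 0.03 F [-1.2 -0.8 -0.1] yaw -157.9 j [  36.   13.  -25.    0.  -52. -104.]
scene pred back,fwd,pivot [[315.0, 187.0], [297.0, 183.0], [306.0, 196.0]] red 59 297 316 302.5593220338983 187.57627118644066
top pred back,fwd,pivot [[341.0, 170.0], [333.0, 152.0], [336.0, 165.0]] red 0 0 0 0 0
```

Call:
play_rows --pt "-0.1 0 0 0" --pt "-0.05 0 0 0" --pt "0 0 0 0"

```text
time_s: 30.2
tcp_pos: [0.5204, 0.1406, 0.1274]
tcp_rot: [-180.0, -0.5, -157.9]
wrist_force: [-18.7, -2.7, 14.5]
gripper_width: -0.0002
grasp_force: 11.7
```

```bash
python3 lv.py; python3 -c "
from h import *
im=snapshot('scene')[150:230,250:370,::-1]
cv2.imwrite('pics/lv.png',cv2.resize(im,None,fx=6,fy=6,interpolation=2))"
```

```text
t 30.2 units [ 0.09  0.04 -0.01] spin(5deg) 0.02 F [-18.7  -2.7  14.5] yaw -157.9 j [  36.   13.  -24.   -0.  -53. -104.]
scene pred back,fwd,pivot [[315.0, 187.0], [297.0, 183.0], [306.0, 196.0]] red 53 296 315 301.811320754717 188.0566037735849
top pred back,fwd,pivot [[341.0, 170.0], [333.0, 152.0], [336.0, 165.0]] red 0 0 0 0 0
```

View pics/lv.png

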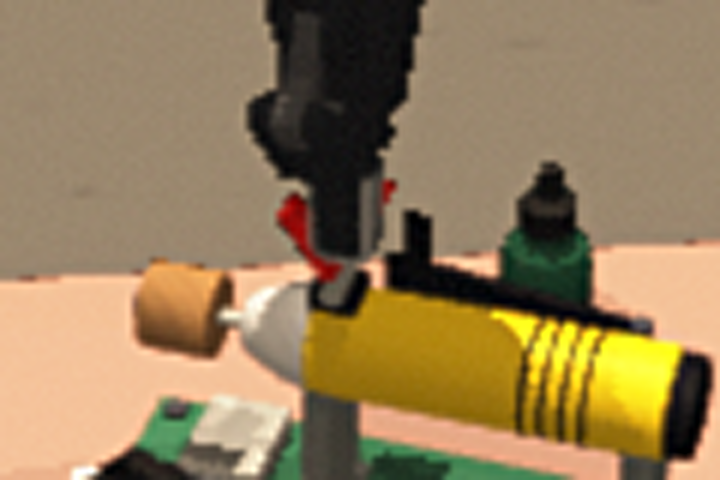

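Lever leans forward at its stop (red at 290–335, 200–275). Back off, rise, open.

Call:
play_rows --pt "0.5 0 0 0" --pt "0.6 0 -0.3 0" --pt "0.1 0 -0.7 0" --pt "0 0 -0.7 0" --pt "0 -0.16 0 0"

```text
time_s: 30.85
tcp_pos: [0.4748, 0.1143, 0.2183]
tcp_rot: [180.0, 0.6, -157.8]
wrist_force: [0.5, 1.5, 0.1]
gripper_width: 0.0003
grasp_force: 0.0
```

Call:
play_rows --pt "0 0 0 0" --pt "0 0 0 0" --pt "0 0 0 0" --pt "0 0 0 0" --pt "0 0 0 0" --claw 1

```text
time_s: 31.35
tcp_pos: [0.4718, 0.1126, 0.2122]
tcp_rot: [-180.0, -0.1, -157.9]
wrist_force: [-0.6, -0.4, 0.7]
gripper_width: 0.0724
grasp_force: 0.0
```

```bash
python3 lv.py; python3 wp.py w4 | head -1
python3 - <<'E'
from h import *
p=np.load("pose.npy"); go([-78,-83,66],-158.06)
im=cv2.imread("pics/w4.png"); cv2.imwrite("pics/w4s.png",im)
m=camera_model("wrist"); print(proj(J(np.array([[-75,-58,90],[-75,-98,90],[-25,-83,110],[-70,-110,100],[-15,-78,115],[4,-78,143]])/1000,p),m).round(0))
E
```

```text
t 31.35 units [-1.02  0.19  1.68] spin(5deg) 0.03 F [-0.6 -0.4  0.7] yaw -157.9 j [  37.    3.  -24.   -0.  -63. -105.]
scene pred back,fwd,pivot [[315.0, 187.0], [297.0, 183.0], [306.0, 196.0]] red 105 296 315 304.56190476190477 187.57142857142858
top pred back,fwd,pivot [[341.0, 170.0], [333.0, 152.0], [336.0, 165.0]] red 0 0 0 0 0
pred [382.46 220.1 ]
t 31.5 units [0.12 0.08 2.93] spin(5deg) 0.03 F [ 0.2 -0.5 -0.2] yaw -157.9 j [  37.    3.  -24.    0.  -63. -105.]
[[353. 182.]
 [303. 182.]
 [321. 250.]
 [287. 191.]
 [328. 264.]
 [329. 307.]]
```

View pics/w4.png

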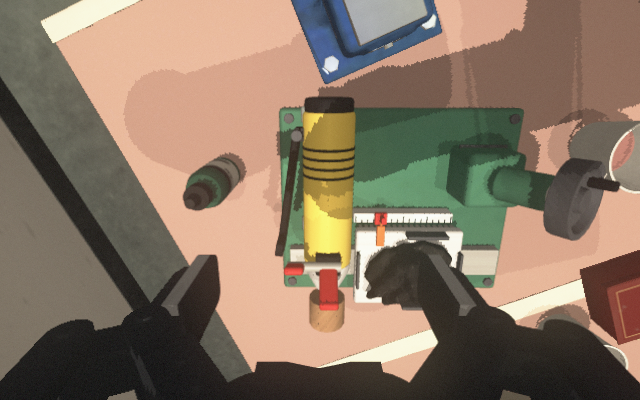

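Wrist view: lever tab forward at (328,288), barrel cols 304–355, paddle col ~288, pointer still at the flag, bottle clear at (213,182). Descend straddling the grinder.

Call:
play_rows --pt "0.12 0.1 0.6 0" --pt "0 0 0.7 0" --pt "0 0 0.6 0" --pt "0 0 0.5 0" --pt "0 0 0.5 0"

```text
time_s: 32.0
tcp_pos: [0.4645, 0.1149, 0.0668]
tcp_rot: [-180.0, 0.0, -157.9]
wrist_force: [-0.4, 1.0, -0.9]
gripper_width: 0.085
grasp_force: 0.0
```

Call:
play_rows --pt "0 0 0 0" --pt "0 0 0 0" --pt "0 0 0 0" --pt "0 0 0 0" --pt "0 0 0 0" --claw 0.4 --force 30

```text
time_s: 32.5
tcp_pos: [0.4656, 0.1144, 0.0696]
tcp_rot: [-179.9, 0.1, -157.9]
wrist_force: [4.6, -7.2, 0.7]
gripper_width: 0.0466
grasp_force: 31.3
```

Call:
play_rows --pt "0 0 0 0" --pt "0 0 0 0" --pt "0 0 0 0" --pt "0 0 0 0" --pt "0 0 0 0"

```text
time_s: 33.0
tcp_pos: [0.4656, 0.1144, 0.0696]
tcp_rot: [-179.9, 0.1, -157.9]
wrist_force: [5.0, -7.8, -1.5]
gripper_width: 0.0461
grasp_force: 31.3
```

Call:
play_rows --pt "0 0 0 0" --pt "0 0 0 0" --pt "0 0 0 0" --pt "0 0 0 0" --pt "0 0 0 0"

```text
time_s: 33.5
tcp_pos: [0.4656, 0.1143, 0.0696]
tcp_rot: [-179.9, 0.1, -157.9]
wrist_force: [5.1, -7.1, -0.7]
gripper_width: 0.0463
grasp_force: 31.3
```

Call:
play_rows --pt "0 0 0 0" --pt "0 0 0 0" --pt "0 0 0 0" --pt "0 0 0 0" --pt "0 0 0 0" --claw 1

```text
time_s: 34.0
tcp_pos: [0.4648, 0.1153, 0.0682]
tcp_rot: [180.0, 0.1, -157.9]
wrist_force: [0.9, 0.6, -0.4]
gripper_width: 0.085
grasp_force: 0.0
```

Call:
play_rows --pt "0 0 -0.6 0" --pt "0 0 -0.7 0" --pt "0 0 -0.7 0" --pt "0 0 -0.8 0" --pt "0 0 0 0"

```text
time_s: 34.5
tcp_pos: [0.4673, 0.1164, 0.2134]
tcp_rot: [180.0, 0.5, -157.8]
wrist_force: [0.1, 0.8, -0.6]
gripper_width: 0.0855
grasp_force: 0.0
```

```bash
python3 wp.py w5; python3 lv.py; python3 ptr.py; cmp pics/w4.png pics/w5.png | head -1
```

```text
pred [376.6  220.56]
ptr 134 u 370 378 v 222 242
  v 222 374 374;  v 224 374 374;  v 226 371 378;  v 228 371 378;  v 230 371 378;  v 232 371 378;  v 234 371 377;  v 236 371 377;  v 238 371 377;  v 240 371 377;  v 242 370 377;
flag 142 u 369 380 v 213 225
  v 213 371 379;  v 215 369 380;  v 217 369 380;  v 219 369 380;  v 221 369 380;  v 223 369 380;  v 225 370 379;
t 34.55 units [-1.09  0.08  1.66] spin(5deg) 0.04 F [-0.3  0.3 -0.9] yaw -157.9 j [  38.    3.  -25.    0.  -62. -105.]
scene pred back,fwd,pivot [[315.0, 187.0], [297.0, 183.0], [306.0, 196.0]] red 105 296 315 304.5809523809524 187.59047619047618
top pred back,fwd,pivot [[341.0, 170.0], [333.0, 152.0], [336.0, 165.0]] red 0 0 0 0 0
top ptr 0 
top red 0 
scene ptr 36 [ -9.8272 -25.0712]
scene red 31 [-24.5887 -21.7587]
pics/w4.png pics/w5.png differ: byte 44, line 3
```

View pics/w5.png

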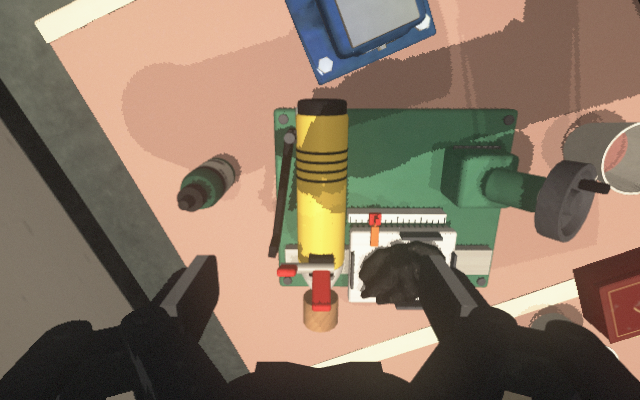

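The wrist view shows the lever forward at (322,290), the paddle sprung out at (283,190), the pointer (374) on the flag (374.5), and the bottle and cup unmoved.

```bash
python3 -c "
from rig import *
print(close_job())"
```

```text
the job is handed in; nothing more can be done
None
```

I handed the job in at about 35 s. In the last pictures the pointer was within about 0.5 mm of the flag, the lock-off lever was forward, the paddle had sprung back out after a squeeze of about one second, and the bottle and cup were where they stood; the judge returned no verdict.

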